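# Lift the egg tray out of its box and hold it level

### The job

I want to wipe out the egg box: swing its glass lid gently up and back until it rests on its stop, then lift the tray of eggs out and hold it over the open box, level and still, its underside at least 8 cm above the rim, with every egg still in its cup. Keep it there for a few seconds and finish while still holding it: do not set it down or let go. Keep the tray level all the way, do not squeeze the eggs, and leave the jar, the mill and the bowl that stand round the box where they are.

Things in the scene. Friction and masses are not known exactly. Their poses are not given: they have to be found in the camera images.
- egg_box: white steel box for eggs, open-topped under its lid, fixed to the counter. Outside 134 mm deep (its x), 228 mm long (its y), 108 mm high to the rim; walls and floor 4 mm. Origin: centre of its underside, on the counter. Its x axis points from the front (the lid's bar) to the hinge side, which is the far side from the robot.
- lid (a joint): angle of the glazed lid (clear pane in a flat steel frame, 136 x 226 x 8 mm, 0.35 kg), rad: 0 = shut and level, growing as its front swings up and back; at 1.75 (10 degrees past upright) it rests on its stop. Stiff friction hinge (0.42 N m: 2 to 4 N at the bar): the lid stays at any angle it is left at. It begins shut or up to 0.35 rad ajar.
- lid_hinge (a point): middle of the lid's hinge axis, which runs along the box's y axis: 70 mm from the box's origin along the box's +x, at height 112 mm. Its axes are the box's.
- lid_bar (a point): middle of the lid's grip: a round steel bar 10 mm thick, 100 mm long, parallel to the hinge and 175 mm from it, on two end legs, 37 mm off the lid's front edge: fingers can straddle it from above at every lid angle. With the lid at angle a it lies at the hinge plus 175 mm x (-cos a along box x, sin a up): height 113 mm shut, 284 mm at the stop. Its y axis runs along the bar.
- egg_tray: loose wooden egg tray, 118 mm (x) by 212 mm (y), 20 mm high, two rows of four round cups (at x = +-30, y = +-30 and +-80 mm), 0.32 kg empty, about 0.67 kg with its six eggs. Origin: centre of its underside, 4 mm above the counter when standing on the box's floor; its axes lie along the box's, about 4 mm play all round.
- tray_grip (a point): centre of the tray's handle: a flat-sided wooden bar 64 mm long (tray x), 16 mm wide (tray y), 14 mm high on a wire arch, 92 mm straight above the tray's origin, between the second and third pair of cups; wire posts at x = +-42 mm. Axes as the tray's. The egg tops lie about 31 mm below this point, to either side in y.
- egg1: hen's egg, 43 mm thick and 57 mm long, about 58 g, standing point down in the cup at x = -30, y = -80 mm of the tray; origin at its lower tip, about 4 mm above the tray's underside while it sits in the cup. The two cups at y = +80 mm are empty.
- egg2: hen's egg, 43 mm thick and 57 mm long, about 58 g, standing point down in the cup at x = +30, y = -80 mm of the tray; origin at its lower tip, about 4 mm above the tray's underside while it sits in the cup. The two cups at y = +80 mm are empty.
- egg3: hen's egg, 43 mm thick and 57 mm long, about 58 g, standing point down in the cup at x = -30, y = -30 mm of the tray; origin at its lower tip, about 4 mm above the tray's underside while it sits in the cup. The two cups at y = +80 mm are empty.
- egg4: hen's egg, 43 mm thick and 57 mm long, about 58 g, standing point down in the cup at x = +30, y = -30 mm of the tray; origin at its lower tip, about 4 mm above the tray's underside while it sits in the cup. The two cups at y = +80 mm are empty.
- egg5: hen's egg, 43 mm thick and 57 mm long, about 58 g, standing point down in the cup at x = -30, y = +30 mm of the tray; origin at its lower tip, about 4 mm above the tray's underside while it sits in the cup. The two cups at y = +80 mm are empty.
- egg6: hen's egg, 43 mm thick and 57 mm long, about 58 g, standing point down in the cup at x = +30, y = +30 mm of the tray; origin at its lower tip, about 4 mm above the tray's underside while it sits in the cup. The two cups at y = +80 mm are empty.
- jar: bystander: clip-top glass storage jar of oats, 92 mm across, 145 mm tall, beside one end of the box; origin at the centre of its base
- mill: bystander: turned pale-blue pepper mill, 56 mm across, 180 mm tall, beside the other end of the box; origin at the centre of its base
- bowl: bystander: small dark-blue bowl, 104 mm across, 50 mm high, behind the box; origin at the centre of its base

How it is judged:
By the outcome, as a careful person would: the job done as asked, in the order asked, and still so for the second after the job is handed in, while the arm keeps its last pose, push and grip.
It also fails if it takes over 69 s, if anything falls off the work surface, if the arm or the gripper's body presses on something with over 40 N, if the wrist force passes 120 N, or if a joint passes its speed limit or range.

### The arm

A 7-joint arm with a two-finger parallel gripper is mounted at the origin on the work surface. World frame = base frame: x ahead of the robot, y to its left, z up, the work surface at z = 0. Lengths are in m, angles in rad, forces in N, time in s.
With the tool pointing down it reaches from about 0.425 to 0.925 m from the base axis. Payload 6.8 kg.
Tool frame: the origin (TCP) lies midway between the tips of the shut fingers; the grasp point (between the pads) lies 19 mm behind it; z points along the fingers, y is the direction in which the jaws open and shut (so a half turn about z gives the same grasp; the last joint's range is limited). The gripper opens to 85 mm and grips with 20 to 120 N. Pads are 22 mm wide; open, the fingers measure 114 mm over their backs; the gripper's body (76 mm by 85 mm) begins 54 mm behind the grasp point. The pads swing forward as they close: fully open they stand 13 mm farther back than shut.
Start: joints at [1.168, 0.477, 0.022, 1.555, -0.011, 1.109, -0.083], TCP at [0.196, -0.646, 0.231] pointing down, gripper open.
Joint ranges: [-2.96, 2.96], [-0.34, 2.1], [-1.41, 1.46], [0.24, 2.44], [-1.37, 4.51], [0.17, 1.92], [-2.96, 2.96]. Speed limits (rad/s): [2.39, 2.39, 3.14, 3.14, 3.14, 3.14, 3.14].

### API

Orientations are given as a unit quaternion [w, x, y, z].
In Python, from station import readout, eyes, ticket gives the robot as it stands. The module is installed in compiled form; this text tells all that it offers.
- The arm moves only by the shell command python3 -m crank 'ROWS' [FORCE]. ROWS is JSON, a list of rows, each an object of numbers: "jaw": the opening in per cent of the stroke, from 0 (shut) to 100 (fully open); "x", "y", "z": the shift along the tool's x, y, z in mm; "ax", "ay", "az": the turn, a rotation vector about the tool's x, y, z in degrees. In form: [{"jaw": .., "x": .., "y": .., "z": .., "ax": .., "ay": .., "az": ..}, ...]. A call has 1 to 12 rows; each row shifts and turns the commanded pose from where the row before left it, along the tool's axes as they then stand; what a row does not reach is not made up. A row lasts 1/8 s, in which the tool goes at most 62.5 mm and 10.7 degrees, less where a joint would pass 70% of its speed; a pose out of reach is approached as far as the arm can. A call with a gripper value outside its range is refused whole. The fingers move at their own pace and stop on an object; FORCE is the grip in N (left out, the last holds). Time passes only in rows, so rows that do not move let the fingers close. It gives the time, the measured TCP pose, the force and the opening at its end, in the units of the state.
- readout.get_obs(): the state, without advancing time (a new reading comes with each control period).
- eyes.read_camera(name): name is "side" or "top" or "wrist"; returns (picture, depth): 420x560x3 uint8, red, green, blue; 420x560 float32, m along the optical axis (not along the pixel's ray), 0 where there is no reading.
- eyes.calibration(name): a dict with "fx", "fy", "cx", "cy" (pixels), "R" (3x3) and "t" (3): a world point X has camera coordinates R X + t. Camera axes: x right, y down, z forward; pixel columns grow to the right and rows downward; lengths in m; the calibration is good to about 2 mm. A picture is of the moment at which its call begins: read the wrist's pose just before it. calibration takes no time and is no camera call; for the wrist camera it gives the pose at the moment of the call.
- ticket.hand_in(): hands the job in, once; it reports no verdict.
The state is a dict: "t": time; "q": joint angles; "joint_vel": joint speeds; "joint_torque": joint torques, N m; "eef_pos": TCP position; "tool_rot": TCP orientation; "contact_force": force on the tool from outside, world axes, zero at the start; "torque": the same for the moment, N m; "gripper_width": opening from 0.0 (shut) to 1.0 (fully open).
Only numpy, scipy, OpenCV 4.12 (cv2) and the standard library are available. Lean on these libraries where they do the work, as an engineer would, in place of code of your own. Each camera call takes 0.05 s, during which the arm holds its last target. There are 200 camera calls.

## Working session

There is one attempt and no reset: what is moved stays moved. The work goes in short steps, Python scripts to look and compute and a shell command to move; the robot and the scene stay as the last step left them, time stands still between calls to the robot, and variables do not carry over. Pictures are saved under pics/ and viewed, about 8 in all and at most 12, crops included, and the job is handed in when it is done.

```bash
mkdir -p pics; cat > h.py <<'E'
import numpy as np, cv2
from station import readout, eyes, ticket
def snap(name,fn):
    c=eyes.calibration(name); p,d=eyes.read_camera(name)
    cv2.imwrite('pics/'+fn+'.png',p[:,:,::-1]); np.savez('pics/'+fn+'.npz',p=p,d=d,**{k:np.array(v) for k,v in c.items()})
    return p,d,c
def load(fn):
    z=np.load('pics/'+fn+'.npz'); return z['p'],z['d'],{k:z[k] for k in('fx','fy','cx','cy','R','t')}
def world(d,c):
    v,u=np.mgrid[:d.shape[0],:d.shape[1]]
    P=np.stack([(u-c['cx'])/c['fx']*d,(v-c['cy'])/c['fy']*d,d],-1)
    return (P-c['t'])@np.array(c['R'])
E
python3 - <<'E'
from h import *
a,_,_=snap('top','top0');b,_,_=snap('side','side0')
o=readout.get_obs();print(o['t'],o['eef_pos'],o['tool_rot'],o['gripper_width'],o['contact_force'])
E
```

```text
0.1 [ 0.19592707 -0.64538127  0.23041884] [-8.21549061e-04  9.89154780e-01  1.46874467e-01 -1.90768502e-04] 1.0035569541800313 [ 0.15260769 -0.53036042  0.38964738]
```

View pics/top0.png

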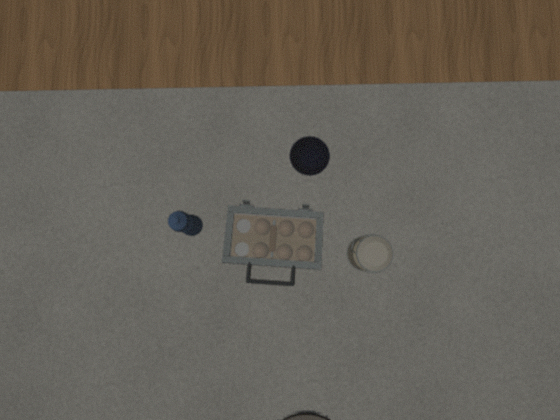

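View pics/side0.png

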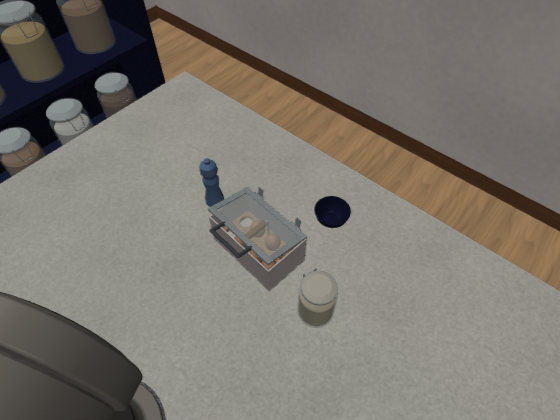

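The top view shows the box with its frame corners near (229,206), (323,211), (321,269) and (223,264). The bar runs from (249,281) to (294,285), the mill is at (185,222), the jar at (372,253) and the bowl at (310,155). The lid looks slightly ajar.

```bash
python3 - <<'E'
from h import *
p,d,c=load('top0');W=world(d,c)
print(c['fx'],-c['R'].T@c['t'])
for n,(u,v) in dict(bar1=(252,282),bar2=(272,283),bar3=(290,284),fl=(228,262),fr=(318,267),bl=(233,210),br=(319,213),fmid=(272,267),bmid=(276,211),mill=(179,220),jar=(372,253),bowl=(310,155)).items():
    q=W[v-2:v+3,u-2:u+3].reshape(-1,3); q=q[np.isfinite(q).all(1)]
    print(n,q[q[:,2].argmax()].round(4),np.median(q,0).round(4))
ps,ds,cs=load('side0');S=world(ds,cs)
for nm,X in(('top',W),('side',S)):
  # bar points / frame points: look by region
  m=(X[...,2]>.06)&(X[...,2]<.4)&(np.hypot(X[...,0]-W[238,274,0],X[...,1]-W[238,274,1])<.17)
  q=X[m];print(nm,m.sum(),q.min(0),q.max(0))
import cv2
a=cv2.resize(p[190:300,160:400],None,fx=3.3,fy=3.3,interpolation=cv2.INTER_CUBIC);b=cv2.resize(ps[150:330,190:360],None,fx=3,fy=3,interpolation=cv2.INTER_CUBIC)
h=max(a.shape[0],b.shape[0])
cv2.imwrite('pics/crop1.png',cv2.convertScaleAbs(b[:,:,::-1],alpha=1.5))
E
```

```text
415.7409587489108 [0.51288141 0.04962361 1.09020261]
bar1 [0.4534 0.1166 0.1561] [0.4508 0.1235 0.1502]
bar2 [0.4483 0.0745 0.1549] [0.4482 0.0747 0.1506]
bar3 [0.5129 0.0496 1.0902] [0.4453 0.0344 0.1509]
fl [0.4982 0.1757 0.1459] [0.4959 0.1783 0.141 ]
fr [ 0.4817 -0.0314  0.1476] [ 0.4817 -0.0314  0.1428]
bl [0.6115 0.1666 0.124 ] [0.6166 0.1648 0.1202]
br [ 0.606  -0.0414  0.1216] [ 0.6062 -0.0369  0.1191]
fmid [0.4877 0.0696 0.148 ] [4.787e-01 7.800e-02 4.000e-04]
bmid [0.6123 0.066  0.1229] [0.6125 0.0637 0.1197]
mill [0.5923 0.2792 0.1788] [0.5908 0.2794 0.1677]
jar [ 0.5156 -0.1533  0.1498] [ 0.5112 -0.1516  0.1458]
bowl [ 0.7692 -0.0216  0.0084] [ 0.7722 -0.0272  0.0054]
top 6126 [ 0.44286178 -0.04651418  0.10294089] [0.64039026 0.18815382 0.15612359]
side 5130 [ 0.43886464 -0.04839055  0.06001145] [0.63692994 0.19103549 0.15598838]
```

View pics/crop1.png

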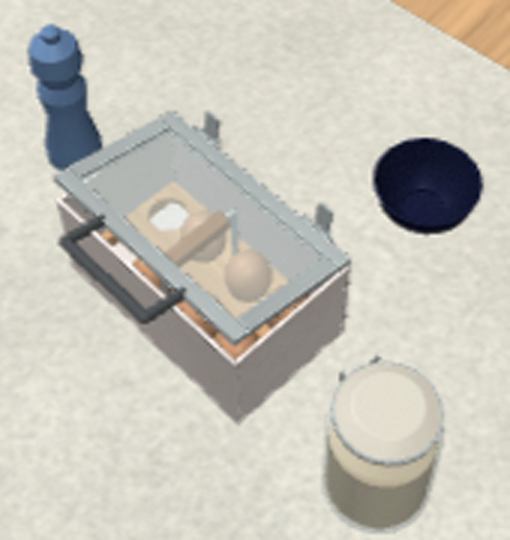

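```bash
python3 - <<'E'
from h import *
p,d,c=load('top0');W=world(d,c)
v,u=np.mgrid[:420,:560]
m=(d>0)&(W[...,2]>.115)&(W[...,2]<.17)&(u>222)&(u<326)&(v>203)&(v<272)
q=W[m]
# plane fit robust, top of lid frame
for i in range(6):
    A=np.c_[q[:,:2],np.ones(len(q))];k=np.linalg.lstsq(A,q[:,2],rcond=None)[0];r=q[:,2]-A@k
    if i<5:q=q[abs(r)<max(.002,2*r.std())]
g=k[:2];print('plane',k,len(q),r.std(),'a',np.arctan(np.hypot(*g)),'yaw',np.arctan2(-g[1],-g[0]))
b=(d>0)&(W[...,2]>.13)&(W[...,2]<.17)&(v>=275)&(v<290)&(u>253)&(u<291)
B=W[b];print('bar n',b.sum(),'top z pct',np.percentile(B[:,2],[5,25,50,75,95]))
B=B[B[:,2]>.148]
k1=np.polyfit(B[:,1],B[:,0],1);print('bar yaw',-np.arctan(k1[0]),'bar mean',B.mean(0),'y range')
b=(d>0)&(W[...,2]>.125)&(W[...,2]<.17)&(v>=275)&(v<290)&(u>240)&(u<305);B2=W[b];print('bar y',B2[:,1].min(),B2[:,1].max())
q=W[m];r2=cv2.minAreaRect((q[:,:2]*1000).astype(np.float32));print('rect',r2)
ps,ds,cs=load('side0');S=world(ds,cs)
# box front wall points (side cam)
for nm,X in(('top',W),('side',S)):
  mm=(X[...,2]>.03)&(X[...,2]<.095)&(X[...,0]>.44)&(X[...,0]<.65)&(X[...,1]>-.06)&(X[...,1]<.2)
  q=X[mm]; 
  if len(q)>50: print(nm,len(q),cv2.minAreaRect((q[:,:2]*1000).astype(np.float32)))
  mj=(X[...,2]>.02)&(X[...,2]<.16)&(np.hypot(X[...,0]-.51,X[...,1]+.152)<.065);q=X[mj];print('jar',q.min(0),q.max(0))
  mj=(X[...,2]>.02)&(X[...,2]<.2)&(np.hypot(X[...,0]-.59,X[...,1]-.279)<.06);q=X[mj];print('mill',q.min(0),q.max(0))
  mj=(X[...,2]>.02)&(X[...,2]<.2)&(np.hypot(X[...,0]-.77,X[...,1]+.02)<.08);q=X[mj];print('bowl',q.min(0),q.max(0))
E
```

```text
plane [-0.19380042  0.01621189  0.23579997] 5045 0.0014928148100958076 a 0.1920796957110969 yaw -0.08345817596595316
bar n 171 top z pct [0.14761263 0.14951087 0.15105119 0.15216548 0.1541399 ]
bar yaw -0.06928556913140496 bar mean [0.45046994 0.07335623 0.15117835] y range
bar y 0.025024589068692208 0.13274611785817203
rect ((551.12451171875, 70.43830108642578), (230.39083862304688, 155.48951721191406), 88.29484558105469)
jar [ 0.46621824 -0.20042983  0.02064322] [ 0.55594254 -0.1089654   0.15106421]
mill [0.56630289 0.26058407 0.02054819] [0.61788836 0.3069736  0.18181651]
bowl [ 0.71195848 -0.07235957  0.02002602] [0.81243094 0.02966152 0.05478989]
side 1121 ((547.1201782226562, 70.46858215332031), (228.50439453125, 134.93882751464844), 85.10321044921875)
jar [ 0.46172637 -0.20521874  0.02005592] [ 0.5518445  -0.11079457  0.14913614]
mill [0.56044387 0.2586494  0.02018707] [0.6134042  0.30779395 0.18161244]
bowl [ 0.70686128 -0.07301644  0.02003416] [0.80902367 0.02999142 0.05481259]
```

The lid frame, bar and box walls agree: box origin ≈ (0.550, 0.0705), yaw ≈ -0.083 and lid ≈ 0.19 rad. That puts the bar at about (0.449, 0.079, 0.146). I'll rotate the tool so its y lies along box x, then travel above the scene.

```bash
python3 -m crank '[{"jaw":30,"z":-30,"az":-9.76},{"jaw":30,"z":-30,"az":-9.76},{"jaw":30,"az":-9.76},{"jaw":30,"az":-9.76},{"jaw":30,"az":-9.76},{"jaw":30,"az":-9.76},{"jaw":30,"az":-9.74}]' 20
python3 -m crank '[{"jaw":30,"y":48,"x":30},{"jaw":30,"y":48,"x":30},{"jaw":30,"y":48,"x":30},{"jaw":30,"y":48,"x":30},{"jaw":30,"x":40},{"jaw":30,"x":40},{"jaw":30},{"jaw":30}]'
```

```text
schema error: expected keys jaw, x, y, z, ax, ay, az
schema error: expected keys jaw, x, y, z, ax, ay, az
```

```bash
python3 -m crank '[{"jaw":30,"x":0,"y":0,"z":-30,"ax":0,"ay":0,"az":-9.76},{"jaw":30,"x":0,"y":0,"z":-30,"ax":0,"ay":0,"az":-9.76},{"jaw":30,"x":0,"y":0,"z":0,"ax":0,"ay":0,"az":-9.76},{"jaw":30,"x":0,"y":0,"z":0,"ax":0,"ay":0,"az":-9.76},{"jaw":30,"x":0,"y":0,"z":0,"ax":0,"ay":0,"az":-9.76},{"jaw":30,"x":0,"y":0,"z":0,"ax":0,"ay":0,"az":-9.76},{"jaw":30,"x":0,"y":0,"z":0,"ax":0,"ay":0,"az":-9.76}]' 20
python3 -m crank '[{"jaw":30,"x":30,"y":48,"z":0,"ax":0,"ay":0,"az":0},{"jaw":30,"x":30,"y":48,"z":0,"ax":0,"ay":0,"az":0},{"jaw":30,"x":30,"y":48,"z":0,"ax":0,"ay":0,"az":0},{"jaw":30,"x":30,"y":48,"z":0,"ax":0,"ay":0,"az":0},{"jaw":30,"x":40,"y":0,"z":0,"ax":0,"ay":0,"az":0},{"jaw":30,"x":40,"y":0,"z":0,"ax":0,"ay":0,"az":0},{"jaw":30,"x":0,"y":0,"z":0,"ax":0,"ay":0,"az":0}]'
python3 -c "
from h import *
print(readout.get_obs()['q'])"
```

```text
t: 0.98
eef_pos: [0.196, -0.6456, 0.2907]
tool_rot: [-0.001, 0.734, 0.679, 0.0]
contact_force: [-0.4, -0.6, 0.6]
gripper_width: 0.302
t: 1.85
eef_pos: [0.4055, -0.459, 0.2913]
tool_rot: [-0.001, 0.734, 0.679, 0.0]
contact_force: [-0.2, -0.8, -0.3]
gripper_width: 0.297
[ 0.98398629  0.34560778 -0.31009978  1.62261105  0.11037611  1.19171315
  0.57163359]
```

```bash
python3 -m crank '[{"jaw":30,"x":54,"y":0,"z":0,"ax":0,"ay":0,"az":0},{"jaw":30,"x":54,"y":0,"z":0,"ax":0,"ay":0,"az":0},{"jaw":30,"x":54,"y":0,"z":0,"ax":0,"ay":0,"az":0},{"jaw":30,"x":54,"y":0,"z":0,"ax":0,"ay":0,"az":0},{"jaw":30,"x":54,"y":0,"z":0,"ax":0,"ay":0,"az":0},{"jaw":30,"x":54,"y":0,"z":0,"ax":0,"ay":0,"az":0},{"jaw":30,"x":54,"y":0,"z":0,"ax":0,"ay":0,"az":0},{"jaw":30,"x":54,"y":0,"z":0,"ax":0,"ay":0,"az":0},{"jaw":30,"x":54,"y":0,"z":0,"ax":0,"ay":0,"az":0},{"jaw":30,"x":54,"y":0,"z":0,"ax":0,"ay":0,"az":0},{"jaw":30,"x":0,"y":0,"z":0,"ax":0,"ay":0,"az":0}]'
python3 -c "
from h import *
o=readout.get_obs();print(o['q'],o['eef_pos'],o['tool_rot'])
p,d,c=snap('wrist','w1');print(c)"
```

```text
t: 3.22
eef_pos: [0.4496, 0.0793, 0.2917]
tool_rot: [-0.0, 0.734, 0.679, 0.001]
contact_force: [0.1, -0.9, 1.7]
gripper_width: 0.299
[ 0.3884621   0.10983599 -0.73881109  1.93855147  0.08035747  1.12154374
 -0.45916664] [0.44956626 0.07927316 0.29168634] [-4.22586681e-04  7.33788936e-01  6.79376718e-01  9.45259988e-04]
{'fx': 361.2728428173653, 'fy': 361.2728428173653, 'cx': 276.49389094219543, 'cy': 208.70273088658115, 'R': array([[ 9.97105473e-01, -7.60303206e-02,  2.57437116e-04],
       [-7.33754675e-02, -9.61390147e-01,  2.65226368e-01],
       [-1.99177483e-02, -2.64477552e-01, -9.64186137e-01]]), 't': array([-0.44178222,  0.05854198,  0.46790854])}
```

View pics/w1.png

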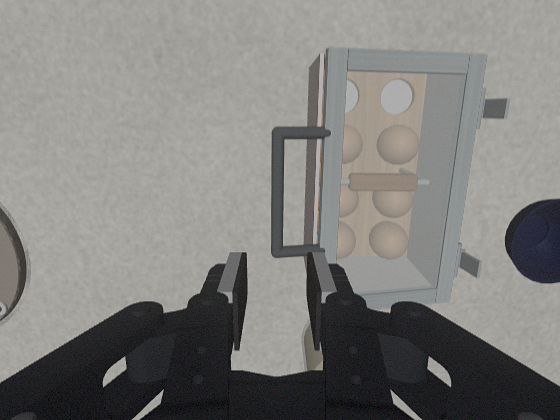

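The wrist view shows the bar at u ≈ 278, v 130–252, centred between the fingers (u 238 and 315).

```bash
python3 - <<'E'
from h import *
p,d,c=load('w1');W=world(d,c)
th=-.081;ex=np.array([np.cos(th),np.sin(th)]);ey=np.array([-ex[1],ex[0]])
m=np.zeros_like(d,bool);m[142:242,268:290]=1
q=W[m&(W[...,2]>.12)&(d>0)];print(len(q),q.mean(0),np.percentile(q[:,2],[50,95]),'yaw',-np.arctan(np.polyfit(q[:,1],q[:,0],1)[0]))
mid=q[:,:2]@ex;print('bar x in box dir mid',mid.min(),mid.max(),'tcp',np.array([.4496,.0793])@ex)
for v,u in((130,300),(251,300)):print(W[v,u])
# frame plane
m=(d>0)&(W[...,2]>.112)&(W[...,2]<.17);m[:,:325]=0;m[300:]=0;q=W[m]
k0=cv2.minAreaRect((q[:,:2]*1000).astype(np.float32));print(k0)
# handle
for v,u in((181,355),(181,383),(181,412)):print('h',W[v,u])
E
```

```text
1230 [0.44964227 0.08258407 0.1515056 ] [0.15175984 0.15326569] yaw -0.08716494287820144
bar x in box dir mid 0.4366580619210441 0.44654133854557887 tcp 0.44170961500695904
[0.47124287 0.12958868 0.14858561]
[0.46528875 0.02912205 0.14914024]
((559.5865478515625, 71.63375854492188), (224.65956115722656, 148.2343292236328), 85.44337463378906)
h [0.4541187  0.14644415 0.43573779]
h [0.54058502 0.08053575 0.13136618]
h [0.56708002 0.07758296 0.1265875 ]
```

```bash
python3 -m crank '[{"jaw":28,"x":0,"y":0,"z":40,"ax":0,"ay":0,"az":0},{"jaw":28,"x":0,"y":0,"z":40,"ax":0,"ay":0,"az":0},{"jaw":28,"x":0,"y":0,"z":27,"ax":0,"ay":0,"az":0},{"jaw":28,"x":0,"y":0,"z":20,"ax":0,"ay":0,"az":0},{"jaw":28,"x":0,"y":0,"z":18,"ax":0,"ay":0,"az":0},{"jaw":28,"x":0,"y":0,"z":17,"ax":0,"ay":0,"az":0},{"jaw":28,"x":0,"y":0,"z":0,"ax":0,"ay":0,"az":0}]' 20
python3 -m crank '[{"jaw":6,"x":0,"y":0,"z":0,"ax":0,"ay":0,"az":0},{"jaw":6,"x":0,"y":0,"z":0,"ax":0,"ay":0,"az":0},{"jaw":6,"x":0,"y":0,"z":0,"ax":0,"ay":0,"az":0},{"jaw":6,"x":0,"y":0,"z":0,"ax":0,"ay":0,"az":0}]' 20
python3 - <<'E'
import numpy as np
a0=np.arcsin((.147-.112)/.175);print(a0)
A=np.linspace(a0,1.75,37);P=np.c_[-np.cos(A),np.sin(A)]*175
D=np.diff(P,axis=0)
print([(round(x,1),round(-z,1)) for x,z in D], P[-1]-P[0])
E
```

```text
t: 4.15
eef_pos: [0.4486, 0.0748, 0.1282]
tool_rot: [-0.001, 0.736, 0.677, -0.001]
contact_force: [0.8, 0.3, 0.6]
gripper_width: 0.278
t: 4.65
eef_pos: [0.4498, 0.0755, 0.1297]
tool_rot: [0.0, 0.736, 0.677, 0.0]
contact_force: [1.8, -1.3, -0.6]
gripper_width: 0.108
0.20135792079033074
[(np.float64(1.7), np.float64(-7.3)), (np.float64(2.0), np.float64(-7.3)), (np.float64(2.3), np.float64(-7.2)), (np.float64(2.6), np.float64(-7.1)), (np.float64(2.9), np.float64(-6.9)), (np.float64(3.2), np.float64(-6.8)), (np.float64(3.5), np.float64(-6.7)), (np.float64(3.8), np.float64(-6.5)), (np.float64(4.0), np.float64(-6.3)), (np.float64(4.3), np.float64(-6.2)), (np.float64(4.6), np.float64(-6.0)), (np.float64(4.8), np.float64(-5.8)), (np.float64(5.1), np.float64(-5.6)), (np.float64(5.3), np.float64(-5.3)), (np.float64(5.5), np.float64(-5.1)), (np.float64(5.7), np.float64(-4.9)), (np.float64(5.9), np.float64(-4.6)), (np.float64(6.1), np.float64(-4.4)), (np.float64(6.3), np.float64(-4.1)), (np.float64(6.5), np.float64(-3.8)), (np.float64(6.7), np.float64(-3.5)), (np.float64(6.8), np.float64(-3.2)), (np.float64(6.9), np.float64(-2.9)), (np.float64(7.0), np.float64(-2.6)), (np.float64(7.2), np.float64(-2.3)), (np.float64(7.2), np.float64(-2.0)), (np.float64(7.3), np.float64(-1.7)), (np.float64(7.4), np.float64(-1.4)), (np.float64(7.5), np.float64(-1.1)), (np.float64(7.5), np.float64(-0.8)), (np.float64(7.5), np.float64(-0.4)), (np.float64(7.5), np.float64(-0.1)), (np.float64(7.5), np.float64(0.2)), (np.float64(7.5), np.float64(0.5)), (np.float64(7.5), np.float64(0.9)), (np.float64(7.4), np.float64(1.2))] [202.65734173 137.1975407 ]
```

```bash
python3 -m crank '[{"jaw":6,"x":0,"y":1.7,"z":-7.3,"ax":0,"ay":0,"az":0},{"jaw":6,"x":0,"y":2,"z":-7.3,"ax":0,"ay":0,"az":0},{"jaw":6,"x":0,"y":2.3,"z":-7.2,"ax":0,"ay":0,"az":0},{"jaw":6,"x":0,"y":2.6,"z":-7.1,"ax":0,"ay":0,"az":0},{"jaw":6,"x":0,"y":2.9,"z":-6.9,"ax":0,"ay":0,"az":0},{"jaw":6,"x":0,"y":3.2,"z":-6.8,"ax":0,"ay":0,"az":0},{"jaw":6,"x":0,"y":3.5,"z":-6.7,"ax":0,"ay":0,"az":0},{"jaw":6,"x":0,"y":3.8,"z":-6.5,"ax":0,"ay":0,"az":0},{"jaw":6,"x":0,"y":4,"z":-6.3,"ax":0,"ay":0,"az":0},{"jaw":6,"x":0,"y":4.3,"z":-6.2,"ax":0,"ay":0,"az":0},{"jaw":6,"x":0,"y":0,"z":0,"ax":0,"ay":0,"az":0}]'
cat >> h.py <<'E'
def lid(H=(.550+.0698,.0705-.0058),th=-.084):
    o=readout.get_obs();e=o['eef_pos'];ex=np.array([np.cos(th),np.sin(th)]);ey=np.array([-ex[1],ex[0]])
    r=(np.array(e[:2])-H)@ex; z=e[2]+.0185-.112
    print('r',np.hypot(r,z)*1000,'a',np.arctan2(z,-r),'along',(np.array(e[:2])-H)@ey,'F',np.round(o['contact_force'],1),'tau',np.round(o['torque'],2))
    return r,z
E
python3 -c "
from h import *
lid()"
```

```text
t: 6.02
eef_pos: [0.4786, 0.073, 0.1983]
tool_rot: [-0.0, 0.736, 0.677, -0.001]
contact_force: [-8.3, 0.6, 6.0]
gripper_width: 0.104
r 176.0481235080157 a 0.637798952193742 along -0.0035530934578194167 F [-8.3  0.6  6. ] tau [ 0.08  1.74 -0.01]
```

```bash
python3 -m crank '[{"jaw":6,"x":0,"y":3.6,"z":-6.6,"ax":0,"ay":0,"az":0},{"jaw":6,"x":0,"y":4.2,"z":-6.4,"ax":0,"ay":0,"az":0},{"jaw":6,"x":0,"y":5.1,"z":-5.6,"ax":0,"ay":0,"az":0},{"jaw":6,"x":0,"y":5.3,"z":-5.3,"ax":0,"ay":0,"az":0},{"jaw":6,"x":0,"y":5.5,"z":-5.1,"ax":0,"ay":0,"az":0},{"jaw":6,"x":0,"y":5.7,"z":-4.9,"ax":0,"ay":0,"az":0},{"jaw":6,"x":0,"y":5.9,"z":-4.6,"ax":0,"ay":0,"az":0},{"jaw":6,"x":0,"y":6.1,"z":-4.4,"ax":0,"ay":0,"az":0},{"jaw":6,"x":0,"y":0,"z":0,"ax":0,"ay":0,"az":0}]'
python3 -c "
from h import *
lid()"
```

```text
t: 7.15
eef_pos: [0.5206, 0.0694, 0.2419]
tool_rot: [0.0, 0.736, 0.677, -0.001]
contact_force: [-7.2, -2.1, 9.6]
gripper_width: 0.103
r 178.5092482568354 a 0.9815518684127054 along -0.003644376109287241 F [-7.2 -2.1  9.6] tau [-0.15  1.85  0.02]
```

```bash
python3 -m crank '[{"jaw":6,"x":0,"y":5.5,"z":-5,"ax":0,"ay":0,"az":0},{"jaw":6,"x":0,"y":5.9,"z":-4.7,"ax":0,"ay":0,"az":0},{"jaw":6,"x":0,"y":6.7,"z":-3.5,"ax":0,"ay":0,"az":0},{"jaw":6,"x":0,"y":6.8,"z":-3.2,"ax":0,"ay":0,"az":0},{"jaw":6,"x":0,"y":6.9,"z":-2.9,"ax":0,"ay":0,"az":0},{"jaw":6,"x":0,"y":7,"z":-2.6,"ax":0,"ay":0,"az":0},{"jaw":6,"x":0,"y":7.2,"z":-2.3,"ax":0,"ay":0,"az":0},{"jaw":6,"x":0,"y":0,"z":0,"ax":0,"ay":0,"az":0}]'
python3 -c "
from h import *
lid()"
```

```text
t: 8.15
eef_pos: [0.5682, 0.0654, 0.2662]
tool_rot: [0.001, 0.736, 0.677, 0.001]
contact_force: [-1.6, -1.1, 4.4]
gripper_width: 0.106
r 180.15355908423382 a 1.2812670014080392 along -0.0036678809504336472 F [-1.6 -1.1  4.4] tau [-0.28  0.64 -0.  ]
```

```bash
python3 -m crank '[{"jaw":6,"x":0,"y":7.2,"z":-2,"ax":0,"ay":0,"az":0},{"jaw":6,"x":0,"y":7.3,"z":-1.7,"ax":0,"ay":0,"az":0},{"jaw":6,"x":0,"y":7.4,"z":-1.4,"ax":0,"ay":0,"az":0},{"jaw":6,"x":0,"y":7.5,"z":-1.1,"ax":0,"ay":0,"az":0},{"jaw":6,"x":0,"y":7.5,"z":-0.8,"ax":0,"ay":0,"az":0},{"jaw":6,"x":0,"y":7.5,"z":-0.4,"ax":0,"ay":0,"az":0},{"jaw":6,"x":0,"y":7.5,"z":-0.1,"ax":0,"ay":0,"az":0},{"jaw":6,"x":0,"y":5,"z":0.1,"ax":0,"ay":0,"az":0},{"jaw":6,"x":0,"y":0,"z":0,"ax":0,"ay":0,"az":0}]'
python3 -c "
from h import *
lid()"
```

```text
t: 9.28
eef_pos: [0.6249, 0.0605, 0.2727]
tool_rot: [0.001, 0.736, 0.677, 0.001]
contact_force: [-0.1, -1.4, 3.2]
gripper_width: 0.108
r 179.27537063860493 a 1.6013422795432337 along -0.00374395420014383 F [-0.1 -1.4  3.2] tau [-0.36  0.08 -0.03]
```

```bash
python3 -m crank '[{"jaw":6,"x":0,"y":4,"z":0.3,"ax":0,"ay":0,"az":0},{"jaw":6,"x":0,"y":4,"z":0.3,"ax":0,"ay":0,"az":0},{"jaw":6,"x":0,"y":4,"z":0.5,"ax":0,"ay":0,"az":0},{"jaw":6,"x":0,"y":4,"z":0.6,"ax":0,"ay":0,"az":0},{"jaw":6,"x":0,"y":3,"z":0.5,"ax":0,"ay":0,"az":0},{"jaw":6,"x":0,"y":3,"z":0.5,"ax":0,"ay":0,"az":0},{"jaw":6,"x":0,"y":0,"z":0,"ax":0,"ay":0,"az":0}]'
python3 -c "
from h import *
lid()"
python3 -m crank '[{"jaw":6,"x":0,"y":2,"z":0.3,"ax":0,"ay":0,"az":0},{"jaw":6,"x":0,"y":2,"z":0.4,"ax":0,"ay":0,"az":0},{"jaw":6,"x":0,"y":0,"z":0,"ax":0,"ay":0,"az":0}]'
python3 -c "
from h import *
lid()"
```

```text
t: 10.15
eef_pos: [0.6465, 0.0586, 0.2702]
tool_rot: [0.001, 0.736, 0.677, 0.001]
contact_force: [-0.4, -2.2, 6.0]
gripper_width: 0.1
r 178.78964804197685 a 1.723318679694294 along -0.0038242085743794524 F [-0.4 -2.2  6. ] tau [-0.39  0.15 -0.02]
t: 10.52
eef_pos: [0.6504, 0.0583, 0.2695]
tool_rot: [0.001, 0.736, 0.677, 0.001]
contact_force: [-1.7, -2.2, 5.4]
gripper_width: 0.104
r 178.68802216779198 a 1.7453094004604741 along -0.0038239946728992084 F [-1.7 -2.2  5.4] tau [-0.41  0.32 -0.01]
```

```bash
python3 -m crank '[{"jaw":6,"x":0,"y":1.5,"z":0.2,"ax":0,"ay":0,"az":0},{"jaw":6,"x":0,"y":0,"z":0,"ax":0,"ay":0,"az":0}]'
python3 -m crank '[{"jaw":6,"x":0,"y":1.5,"z":0.2,"ax":0,"ay":0,"az":0},{"jaw":6,"x":0,"y":0,"z":0,"ax":0,"ay":0,"az":0}]'
python3 -m crank '[{"jaw":6,"x":0,"y":1.5,"z":0.2,"ax":0,"ay":0,"az":0},{"jaw":6,"x":0,"y":0,"z":0,"ax":0,"ay":0,"az":0}]'
python3 -c "
from h import *
lid()"
```

```text
t: 10.78
eef_pos: [0.6517, 0.0582, 0.2692]
tool_rot: [0.001, 0.736, 0.677, 0.001]
contact_force: [-2.1, -2.2, 5.2]
gripper_width: 0.109
t: 11.02
eef_pos: [0.6528, 0.0581, 0.269]
tool_rot: [0.001, 0.736, 0.677, 0.0]
contact_force: [-2.2, -2.5, 5.8]
gripper_width: 0.107
t: 11.28
eef_pos: [0.6529, 0.0581, 0.269]
tool_rot: [-0.0, 0.736, 0.677, -0.001]
contact_force: [-8.7, -2.9, 10.5]
gripper_width: 0.105
r 178.6515662736869 a 1.7595787132306189 along -0.0037955698190473906 F [-8.7 -2.9 10.5] tau [-0.55  1.99 -0.05]
```

The lid is on its stop: the push force rose sharply with no further motion. I'll ease off, release and rise.

```bash
python3 -m crank '[{"jaw":6,"x":0,"y":-1.5,"z":0,"ax":0,"ay":0,"az":0},{"jaw":28,"x":0,"y":0,"z":0,"ax":0,"ay":0,"az":0},{"jaw":28,"x":0,"y":0,"z":0,"ax":0,"ay":0,"az":0},{"jaw":28,"x":0,"y":0,"z":-10,"ax":0,"ay":0,"az":0},{"jaw":28,"x":0,"y":0,"z":-25,"ax":0,"ay":0,"az":0},{"jaw":28,"x":0,"y":0,"z":-35,"ax":0,"ay":0,"az":0},{"jaw":28,"x":0,"y":-30,"z":-10,"ax":0,"ay":0,"az":0},{"jaw":28,"x":0,"y":-35,"z":0,"ax":0,"ay":0,"az":0},{"jaw":28,"x":0,"y":-35,"z":0,"ax":0,"ay":0,"az":0},{"jaw":28,"x":0,"y":-30,"z":0,"ax":0,"ay":0,"az":0},{"jaw":28,"x":0,"y":0,"z":0,"ax":0,"ay":0,"az":0}]'
python3 -m crank '[{"jaw":40,"x":0,"y":0,"z":0,"ax":0,"ay":0,"az":10},{"jaw":40,"x":0,"y":0,"z":0,"ax":0,"ay":0,"az":10},{"jaw":40,"x":0,"y":0,"z":0,"ax":0,"ay":0,"az":10},{"jaw":40,"x":0,"y":0,"z":0,"ax":0,"ay":0,"az":10},{"jaw":40,"x":0,"y":0,"z":0,"ax":0,"ay":0,"az":10},{"jaw":40,"x":0,"y":0,"z":0,"ax":0,"ay":0,"az":10},{"jaw":40,"x":0,"y":0,"z":0,"ax":0,"ay":0,"az":10},{"jaw":40,"x":0,"y":0,"z":0,"ax":0,"ay":0,"az":10},{"jaw":40,"x":0,"y":0,"z":0,"ax":0,"ay":0,"az":10},{"jaw":40,"x":0,"y":0,"z":0,"ax":0,"ay":0,"az":0}]'
python3 -c "
from h import *
o=readout.get_obs();print(o['q'],o['eef_pos'],o['tool_rot'],o['contact_force'])
p,d,c=snap('wrist','w2');print(-c['R'].T@c['t'])"
```

```text
t: 12.65
eef_pos: [0.5213, 0.07, 0.3493]
tool_rot: [0.001, 0.736, 0.677, 0.0]
contact_force: [0.1, 0.0, -0.0]
gripper_width: 0.286
t: 13.9
eef_pos: [0.5234, 0.0695, 0.3484]
tool_rot: [-0.0, 0.999, -0.041, 0.0]
contact_force: [-0.1, -0.6, -0.2]
gripper_width: 0.397
[ 0.20781946  0.17946631 -0.52415328  1.72146855  0.09378492  1.26490177
 -1.99043391] [0.52343964 0.06945023 0.34836924] [-1.37381242e-04  9.99158844e-01 -4.10058778e-02  3.20743391e-04] [-0.11388676 -0.64052161 -0.18110621]
[0.59042425 0.06363137 0.49230769]
```

View pics/w2.png

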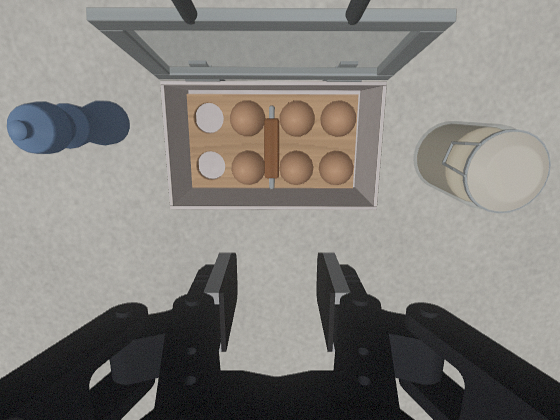

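The wrist view shows the lid standing at the back. The handle runs from about (272,118) to (272,178), and all six eggs are in their cups. The camera sits on the lid side of the hand, so I'll measure the handle and then turn the hand half a turn.

```bash
cat > hd.py <<'E'
from h import *
def handle(fn,zlo=.094,zhi=.112,c0=(.5515,.0705),s=None):
    p,d,c=load(fn);W=world(d,c)
    m=(d>0)&(W[...,2]>zlo)&(W[...,2]<zhi)&(np.hypot(W[...,0]-c0[0],W[...,1]-c0[1])<.045)
    q=W[m];r=cv2.minAreaRect((q[:,:2]*1000).astype(np.float32));print(fn,m.sum(),'mean',q.mean(0),'z',np.percentile(q[:,2],[10,50,90]),r)
    m=(d>0)&(abs(W[...,2]-.108)<.006)&(np.hypot(W[...,0]-c0[0],W[...,1]-c0[1])>.06)&(abs(W[...,0]-c0[0])<.1)&(abs(W[...,1]-c0[1])<.13)
    q=W[m]; 
    if len(q)>20:print('rim',len(q),cv2.minAreaRect((q[:,:2]*1000).astype(np.float32)))
E
python3 - <<'E'
from hd import *
handle('w2')
E
for k in 1 2; do python3 -m crank '[{"jaw":40,"x":0,"y":0,"z":0,"ax":0,"ay":0,"az":-10},{"jaw":40,"x":0,"y":0,"z":0,"ax":0,"ay":0,"az":-10},{"jaw":40,"x":0,"y":0,"z":0,"ax":0,"ay":0,"az":-10},{"jaw":40,"x":0,"y":0,"z":0,"ax":0,"ay":0,"az":-10},{"jaw":40,"x":0,"y":0,"z":0,"ax":0,"ay":0,"az":-10},{"jaw":40,"x":0,"y":0,"z":0,"ax":0,"ay":0,"az":-10},{"jaw":40,"x":0,"y":0,"z":0,"ax":0,"ay":0,"az":-10},{"jaw":40,"x":0,"y":0,"z":0,"ax":0,"ay":0,"az":-10},{"jaw":40,"x":0,"y":0,"z":0,"ax":0,"ay":0,"az":-10},{"jaw":40,"x":0,"y":0,"z":0,"ax":0,"ay":0,"az":0}]'; done
python3 - <<'E'
from hd import *
o=readout.get_obs();print(o['q'],o['eef_pos'],o['tool_rot'])
p,d,c=snap('wrist','w3');print(-c['R'].T@c['t'])
handle('w3'); snap('top','top1');handle('top1')
E
```

```text
w2 1016 mean [0.55114079 0.07313075 0.10329115] z [0.10030782 0.10373116 0.10504309] ((550.604248046875, 73.43201446533203), (15.319131851196289, 87.47774505615234), 85.39331817626953)
rim 3326 ((551.406494140625, 70.97592163085938), (228.87957763671875, 135.37454223632812), 84.82303619384766)
t: 15.2
eef_pos: [0.5229, 0.0692, 0.3482]
tool_rot: [-0.0, 0.736, 0.677, 0.0]
contact_force: [-0.2, -0.0, 0.4]
gripper_width: 0.402
t: 16.45
eef_pos: [0.5228, 0.0692, 0.3481]
tool_rot: [-0.0, 0.043, 0.999, 0.0]
contact_force: [-1.0, -0.3, -0.6]
gripper_width: 0.404
[ 0.54290587  0.25332153 -0.94095329  1.70447585  0.21197963  1.29173516
  1.04210999] [0.52277653 0.06922911 0.34811016] [-7.79032061e-06  4.34679809e-02  9.99054809e-01  1.50849021e-04]
[0.45458575 0.07484035 0.49202486]
w3 917 mean [0.54764173 0.07334618 0.10328629] z [0.10062225 0.10375169 0.10498089] ((550.3909301757812, 73.34198760986328), (15.752190589904785, 85.71097564697266), 85.01836395263672)
rim 2974 ((550.5737915039062, 71.11460876464844), (228.55453491210938, 134.66036987304688), 85.0982666015625)hd.py:5: RuntimeWarning: Mean of empty slice.
  q=W[m];r=cv2.minAreaRect((q[:,:2]*1000).astype(np.float32));print(fn,m.sum(),'mean',q.mean(0),'z',np.percentile(q[:,2],[10,50,90]),r)
  ret = um.true_divide(
Traceback (most recent call last):
  File "hd.py", line 5, in handle
    q=W[m];r=cv2.minAreaRect((q[:,:2]*1000).astype(np.float32));print(fn,m.sum(),'mean',q.mean(0),'z',np.percentile(q[:,2],[10,50,90]),r)
                                                                                                      ~~~~~~~~~~~~~^^^^^^^^^^^^^^^^^^^
IndexError: index -1 is out of bounds for axis 0 with size 0
```

The rim fits at (0.551, 0.071) and is 228.6 x 135, as given. The handle is at (0.5505, 0.0734) with its top at 0.104 and is 15.5 mm wide, also as given. The tool needs to shift x -27 and y +6.6, then go down.

```bash
python3 -m crank '[{"jaw":40,"x":-14,"y":3.3,"z":20,"ax":0,"ay":0,"az":0},{"jaw":40,"x":-13,"y":3.3,"z":35,"ax":0,"ay":0,"az":0},{"jaw":40,"x":0,"y":0,"z":45,"ax":0,"ay":0,"az":0},{"jaw":40,"x":0,"y":0,"z":45,"ax":0,"ay":0,"az":0},{"jaw":40,"x":0,"y":0,"z":35,"ax":0,"ay":0,"az":0},{"jaw":40,"x":0,"y":0,"z":20,"ax":0,"ay":0,"az":0},{"jaw":40,"x":0,"y":0,"z":0,"ax":0,"ay":0,"az":0},{"jaw":40,"x":0,"y":0,"z":0,"ax":0,"ay":0,"az":0}]'
python3 - <<'E'
from hd import *
o=readout.get_obs();e=np.array(o['eef_pos']);print(o['eef_pos'],o['tool_rot'],o['contact_force'])
from scipy.spatial.transform import Rotation as Ro
w=o['tool_rot'];R=Ro.from_quat([w[1],w[2],w[3],w[0]]).as_matrix();print((R.T@(np.array([.5505,.0734,.081])-e)*1000).round(1), R[:,2])
p,d,c=snap('wrist','w4');handle('w4')
E
```

```text
t: 17.55
eef_pos: [0.5511, 0.0741, 0.1495]
tool_rot: [0.001, 0.042, 0.999, 0.0]
contact_force: [0.4, -0.9, 0.8]
gripper_width: 0.403
[0.55105788 0.07409642 0.14949068] [1.06252231e-03 4.21491283e-02 9.99110736e-01 2.43232033e-04] [ 0.42951487 -0.88069542  0.79788128]
[ 0.6 -0.8 68.5] [ 2.14365892e-03  3.96462693e-04 -9.99997624e-01]
w4 3457 mean [0.54648129 0.07326676 0.10336487] z [0.10047684 0.10385847 0.10485062] ((550.6082153320312, 72.9197998046875), (15.992609024047852, 87.4885482788086), 85.17308044433594)
rim 10902 ((550.7145385742188, 71.049072265625), (229.09205627441406, 133.95718383789062), 85.21812438964844)
```

View pics/w4.png

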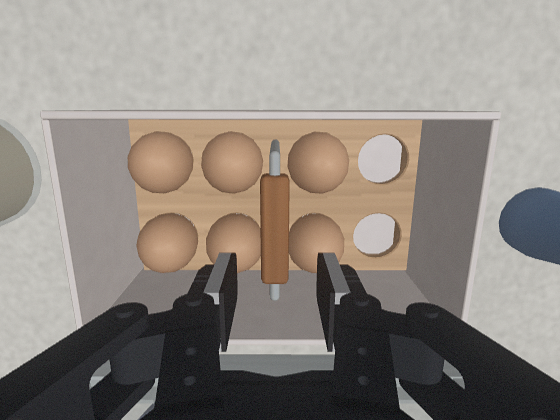

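The handle at u ≈ 275 is centred between the finger pads (u 235 and 318). Now down, check and grip.

```bash
python3 -m crank '[{"jaw":40,"x":0,"y":-1,"z":18,"ax":0,"ay":0,"az":0},{"jaw":40,"x":0,"y":0,"z":18,"ax":0,"ay":0,"az":0},{"jaw":40,"x":0,"y":0,"z":14,"ax":0,"ay":0,"az":0},{"jaw":40,"x":0,"y":0,"z":10,"ax":0,"ay":0,"az":0},{"jaw":40,"x":0,"y":0,"z":8,"ax":0,"ay":0,"az":0},{"jaw":40,"x":0,"y":0,"z":0,"ax":0,"ay":0,"az":0},{"jaw":40,"x":0,"y":0,"z":0,"ax":0,"ay":0,"az":0}]'
cat > rel.py <<'E'
from h import *
from scipy.spatial.transform import Rotation as Ro
o=readout.get_obs();e=np.array(o['eef_pos']);w=o['tool_rot'];R=Ro.from_quat([w[1],w[2],w[3],w[0]]).as_matrix()
print('to target mm',(R.T@(np.array([.5505,.073,.081])-e)*1000).round(1),'toolz',R[:,2].round(4),'F',o['contact_force'].round(1),'T',o['torque'].round(2),'w',o['gripper_width'],o['t'],e)
E
python3 rel.py
```

```text
t: 18.48
eef_pos: [0.5503, 0.0728, 0.0805]
tool_rot: [0.0, 0.042, 0.999, 0.0]
contact_force: [-0.2, 0.4, -0.1]
gripper_width: 0.398
to target mm [-0.2  0.2 -0.5] toolz [ 7.e-04  1.e-04 -1.e+00] F [-0.2  0.4 -0.1] T [0.02 0.03 0.03] w 0.39786278559739763 18.475 [0.55029407 0.07281695 0.08047305]
```

```bash
python3 -m crank '[{"jaw":10,"x":0,"y":0,"z":0,"ax":0,"ay":0,"az":0},{"jaw":10,"x":0,"y":0,"z":0,"ax":0,"ay":0,"az":0},{"jaw":10,"x":0,"y":0,"z":0,"ax":0,"ay":0,"az":0},{"jaw":10,"x":0,"y":0,"z":0,"ax":0,"ay":0,"az":0}]' 30; python3 rel.py
python3 -m crank '[{"jaw":8,"x":0,"y":0,"z":0,"ax":0,"ay":0,"az":0},{"jaw":8,"x":0,"y":0,"z":0,"ax":0,"ay":0,"az":0},{"jaw":8,"x":0,"y":0,"z":0,"ax":0,"ay":0,"az":0}]' 80; python3 rel.py
```

```text
t: 18.98
eef_pos: [0.5504, 0.073, 0.0807]
tool_rot: [0.001, 0.042, 0.999, 0.0]
contact_force: [-1.0, 1.1, 6.1]
gripper_width: 0.18
to target mm [-0.1  0.  -0.3] toolz [ 1.e-03  3.e-04 -1.e+00] F [-1.   1.1  6.1] T [ 0.1   0.17 -0.03] w 0.17950467226961556 18.975 [0.55040424 0.0729904  0.08067075]
t: 19.35
eef_pos: [0.5505, 0.073, 0.0808]
tool_rot: [0.001, 0.042, 0.999, 0.0]
contact_force: [-1.1, 0.7, 7.2]
gripper_width: 0.169
to target mm [-0.   0.  -0.2] toolz [ 1.2e-03  1.0e-04 -1.0e+00] F [-1.1  0.7  7.2] T [ 0.06  0.23 -0.04] w 0.16908511865972112 19.35 [0.55047041 0.07300159 0.08082736]
```

```bash
python3 -m crank '[{"jaw":8,"x":0,"y":0,"z":-1,"ax":0,"ay":0,"az":0},{"jaw":8,"x":0,"y":0,"z":-1.5,"ax":0,"ay":0,"az":0},{"jaw":8,"x":0,"y":-0.5,"z":-1.5,"ax":0,"ay":0,"az":0},{"jaw":8,"x":0,"y":-0.5,"z":-1.5,"ax":0,"ay":0,"az":0},{"jaw":8,"x":0,"y":-0.5,"z":-1.5,"ax":0,"ay":0,"az":0},{"jaw":8,"x":0,"y":0,"z":-1,"ax":0,"ay":0,"az":0},{"jaw":8,"x":0,"y":0,"z":0,"ax":0,"ay":0,"az":0}]'; python3 rel.py
python3 - <<'E'
from hd import *
p,d,c=snap('wrist','w5');handle('w5',zhi=.125)
E
```

```text
t: 20.23
eef_pos: [0.5499, 0.0712, 0.0882]
tool_rot: [0.0, 0.042, 0.999, -0.0]
contact_force: [0.5, -0.1, -7.7]
gripper_width: 0.168
to target mm [-0.4  1.8  7.2] toolz [ 2.e-04 -0.e+00 -1.e+00] F [ 0.5 -0.1 -7.7] T [0.1  0.01 0.01] w 0.16829466161096623 20.225 [0.54991482 0.07119599 0.08821607]
w5 9301 mean [0.54291245 0.07166168 0.11098998] z [0.10652622 0.11131786 0.11485144] ((546.4287109375, 69.987548828125), (39.38457489013672, 77.64463806152344), 65.22954559326172)
rim 9709 ((537.365478515625, 72.29837036132812), (228.404052734375, 107.71912384033203), 85.34539794921875)
```

View pics/w5.png

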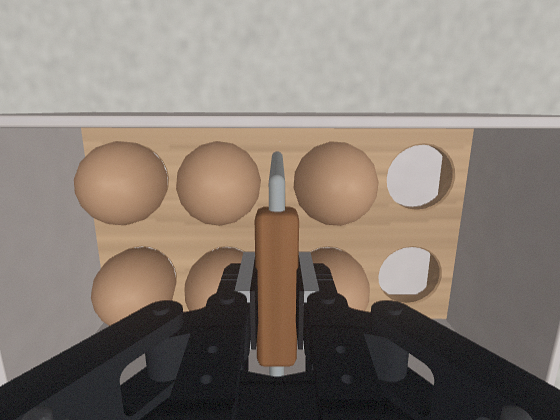

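The handle is gripped between the pads, the tray is off the floor (about 7 N) and the eggs are upright. Next, a levelness check from the depth of the tray's surface.

```bash
cat > lev.py <<'E'
from h import *
def lev(fn,zlo,zhi,box=(.551,.071)):
    p,d,c=load(fn);W=world(d,c)
    m=(d>0)&(W[...,2]>zlo)&(W[...,2]<zhi)&(abs(W[...,0]-box[0])<.07)&(abs(W[...,1]-box[1])<.12)
    q=W[m]
    for i in range(8):
        A=np.c_[q[:,0]-box[0],q[:,1]-box[1],np.ones(len(q))];k=np.linalg.lstsq(A,q[:,2],rcond=None)[0];r=q[:,2]-A@k
        if i<7:q=q[abs(r)<max(.0015,1.8*r.std())]
    print(fn,len(q),'tilt deg x,y',np.degrees(np.arctan(k[:2])).round(2),'z',k[2],r.std())
E
python3 -c "
from lev import *
lev('w4',.015,.032);lev('w5',.022,.042)"
```

```text
w4 18249 tilt deg x,y [-0.04  0.05] z 0.025226755043349265 0.0006370412156206524
w5 27225 tilt deg x,y [-0.07  0.17] z 0.032562062765250026 0.0006073700395846518
```

```bash
python3 -m crank '[{"jaw":8,"x":0,"y":0,"z":-2,"ax":0,"ay":0,"az":0},{"jaw":8,"x":0,"y":0,"z":-4,"ax":0,"ay":0,"az":0},{"jaw":8,"x":0,"y":0,"z":-6,"ax":0,"ay":0,"az":0},{"jaw":8,"x":0,"y":0,"z":-6,"ax":0,"ay":0,"az":0},{"jaw":8,"x":0,"y":0,"z":-6,"ax":0,"ay":0,"az":0},{"jaw":8,"x":0,"y":0,"z":-6,"ax":0,"ay":0,"az":0},{"jaw":8,"x":0,"y":0,"z":-6,"ax":0,"ay":0,"az":0},{"jaw":8,"x":0,"y":0,"z":-4,"ax":0,"ay":0,"az":0},{"jaw":8,"x":0,"y":0,"z":-2,"ax":0,"ay":0,"az":0}]'; python3 rel.py
```

```text
t: 21.4
eef_pos: [0.5499, 0.0712, 0.1304]
tool_rot: [0.0, 0.042, 0.999, -0.0]
contact_force: [-0.6, 0.3, -7.2]
gripper_width: 0.168
to target mm [-0.4  1.9 49.4] toolz [ 3.e-04 -0.e+00 -1.e+00] F [-0.6  0.3 -7.2] T [ 0.11 -0.05 -0.04] w 0.16821865762910035 21.4 [0.54993648 0.0711567  0.13037834]
```

Straight and free of contact. On up.

```bash
python3 -m crank '[{"jaw":8,"x":0,"y":0,"z":-2,"ax":0,"ay":0,"az":0},{"jaw":8,"x":0,"y":0,"z":-4,"ax":0,"ay":0,"az":0},{"jaw":8,"x":0,"y":0,"z":-6,"ax":0,"ay":0,"az":0},{"jaw":8,"x":0,"y":0,"z":-8,"ax":0,"ay":0,"az":0},{"jaw":8,"x":0,"y":0,"z":-8,"ax":0,"ay":0,"az":0},{"jaw":8,"x":0,"y":0,"z":-8,"ax":0,"ay":0,"az":0},{"jaw":8,"x":0,"y":0,"z":-8,"ax":0,"ay":0,"az":0},{"jaw":8,"x":0,"y":0,"z":-8,"ax":0,"ay":0,"az":0},{"jaw":8,"x":0,"y":0,"z":-8,"ax":0,"ay":0,"az":0},{"jaw":8,"x":0,"y":0,"z":-8,"ax":0,"ay":0,"az":0},{"jaw":8,"x":0,"y":0,"z":-8,"ax":0,"ay":0,"az":0},{"jaw":8,"x":0,"y":0,"z":-8,"ax":0,"ay":0,"az":0}]'; python3 rel.py
python3 -m crank '[{"jaw":8,"x":0,"y":0,"z":-8,"ax":0,"ay":0,"az":0},{"jaw":8,"x":0,"y":0,"z":-8,"ax":0,"ay":0,"az":0},{"jaw":8,"x":0,"y":0,"z":-8,"ax":0,"ay":0,"az":0},{"jaw":8,"x":0,"y":0,"z":-8,"ax":0,"ay":0,"az":0},{"jaw":8,"x":0,"y":0,"z":-8,"ax":0,"ay":0,"az":0},{"jaw":8,"x":0,"y":0,"z":-8,"ax":0,"ay":0,"az":0},{"jaw":8,"x":0,"y":0,"z":-6,"ax":0,"ay":0,"az":0},{"jaw":8,"x":0,"y":0,"z":-4,"ax":0,"ay":0,"az":0},{"jaw":8,"x":0,"y":0,"z":-2,"ax":0,"ay":0,"az":0},{"jaw":8,"x":0,"y":0,"z":-1,"ax":0,"ay":0,"az":0},{"jaw":8,"x":0,"y":0,"z":0,"ax":0,"ay":0,"az":0},{"jaw":8,"x":0,"y":0,"z":0,"ax":0,"ay":0,"az":0}]'; python3 rel.py
python3 - <<'E'
from lev import *
z=readout.get_obs()['eef_pos'][2]
snap('wrist','w6');snap('side','side1');print('expected tray top',z-.0882+.0325)
lev('w6',z-.0557-.015,z-.0557+.015)
E
```

```text
t: 22.9
eef_pos: [0.5498, 0.0712, 0.2146]
tool_rot: [-0.0, 0.042, 0.999, -0.0]
contact_force: [-0.1, 0.3, -7.5]
gripper_width: 0.171
to target mm [ -0.5   1.9 133.6] toolz [-0. -0. -1.] F [-0.1  0.3 -7.5] T [-0.01 -0.   -0.  ] w 0.17080352192477535 22.9 [0.54981458 0.07116724 0.2146279 ]
t: 24.4
eef_pos: [0.5497, 0.0712, 0.2749]
tool_rot: [-0.0, 0.042, 0.999, -0.0]
contact_force: [0.4, 0.6, -7.0]
gripper_width: 0.17
to target mm [ -0.7   1.9 193.9] toolz [-4.e-04 -0.e+00 -1.e+00] F [ 0.4  0.6 -7. ] T [ 0.1  -0.03  0.06] w 0.17041075809700376 24.4 [0.5497366  0.07116642 0.27489764]
expected tray top 0.2191976351274134
w6 27495 tilt deg x,y [-0.12  0.18] z 0.21924213759043235 0.0005967853008450166
```

View pics/side1.png

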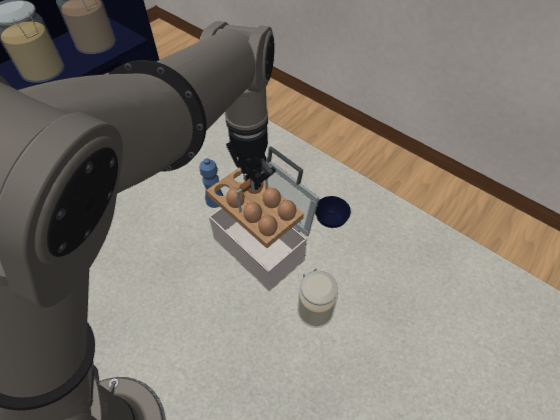

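View pics/w6.png

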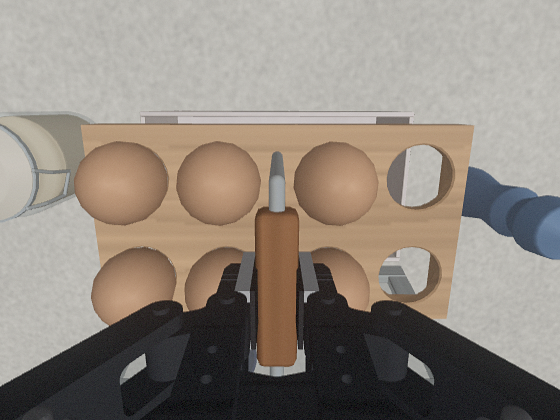

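Six eggs are seated in the tray, the lid is back on its stop, and the jar, mill and bowl look unmoved. The tray is level (tilt under 0.2°), with its underside at about 0.198, 9 cm above the rim. Now the hold.

```bash
for i in 1 2 3; do python3 -m crank '[{"jaw":8,"x":0,"y":0,"z":0,"ax":0,"ay":0,"az":0},{"jaw":8,"x":0,"y":0,"z":0,"ax":0,"ay":0,"az":0},{"jaw":8,"x":0,"y":0,"z":0,"ax":0,"ay":0,"az":0},{"jaw":8,"x":0,"y":0,"z":0,"ax":0,"ay":0,"az":0},{"jaw":8,"x":0,"y":0,"z":0,"ax":0,"ay":0,"az":0},{"jaw":8,"x":0,"y":0,"z":0,"ax":0,"ay":0,"az":0},{"jaw":8,"x":0,"y":0,"z":0,"ax":0,"ay":0,"az":0},{"jaw":8,"x":0,"y":0,"z":0,"ax":0,"ay":0,"az":0},{"jaw":8,"x":0,"y":0,"z":0,"ax":0,"ay":0,"az":0},{"jaw":8,"x":0,"y":0,"z":0,"ax":0,"ay":0,"az":0},{"jaw":8,"x":0,"y":0,"z":0,"ax":0,"ay":0,"az":0},{"jaw":8,"x":0,"y":0,"z":0,"ax":0,"ay":0,"az":0}]' | head -2; done
python3 - <<'E'
from lev import *
z=readout.get_obs()['eef_pos'][2]
snap('wrist','w7');lev('w7',z-.0557-.015,z-.0557+.015)
p,d,c=snap('side','side2');S=world(d,c)
for n,x,y,r,h in(('jar',.51,-.152,.065,.16),('mill',.59,.279,.06,.2),('bowl',.77,-.02,.08,.2)):
    q=S[(S[...,2]>.02)&(S[...,2]<h)&(np.hypot(S[...,0]-x,S[...,1]-y)<r)];print(n,q.min(0).round(4),q.max(0).round(4))
# lid at stop: points beyond hinge line above .13
th=-.087;ex=np.array([np.cos(th),np.sin(th)]);bx=(S[...,:2]-np.array([.551,.071]))@ex
m=(S[...,2]>.13)&(S[...,2]<.255)&(bx>.068)&(bx<.14)&(abs(S[...,1]-.064)<.12);k=np.polyfit(S[...,2][m],bx[m],1);print('lid slope -> angle',np.pi/2+np.arctan(k[0]),m.sum())
print(readout.get_obs()['contact_force'],readout.get_obs()['gripper_width'],readout.get_obs()['t'])
E
```

```text
t: 26.0
eef_pos: [0.5498, 0.0712, 0.2751]
t: 27.5
eef_pos: [0.5498, 0.0711, 0.2751]
t: 29.0
eef_pos: [0.5498, 0.0712, 0.2751]
w7 27458 tilt deg x,y [-0.08  0.17] z 0.21943888724913077 0.0005924418347468176
jar [ 0.462  -0.2052  0.0201] [ 0.5514 -0.1101  0.1493]
mill [0.5614 0.2622 0.0202] [0.6123 0.3079 0.182 ]
bowl [ 0.706  -0.0721  0.0201] [0.8085 0.0296 0.0545]
lid slope -> angle 1.748190097508478 1377
[-0.1597998   0.3094882  -6.43410963] 0.17053464003758892 29.1
```

```bash
python3 -c "
from station import ticket
print(ticket.hand_in())"
```

```text
the job is handed in; nothing more can be done
None
```

The lid is open on its stop and the tray is held level over the box with all six eggs in their cups. I handed it in at about t = 29 s, with the arm still gripping the tray.

- **Lid:** I gripped the bar with 20 N, swung it slowly up and back until the push force rose with no further motion, then released it. It still stood at 1.748 rad in the last picture (the stop is at 1.75). During the swing the wrist force reached about 12–14 N at the checks, because my arc ran slightly inside the lid's. I corrected that partway.
- **Tray:** I gripped it by the handle only, with 80 N, and lifted it straight up. I then held it still for about 4.5 s.
- **Last checks:**
  - The tray tilted less than 0.2°.
  - Its underside was about 198 mm above the counter, 9 cm over the rim.
  - The load was about 6.4 N, close to the 6.6 N expected.
  - I saw all six eggs seated in the last picture I viewed, taken just before the hold. I did not view one after it.
  - The jar and bowl were within 1 mm of where they started. One edge of the mill's outline read 3.5 mm different from the first picture. Its other edges agreed to about 1 mm and nothing touched it, so I think that is measurement noise.

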